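Bolt the drawing case shut through its slotted locking disc

ROBOT

A 7-joint arm with a two-finger parallel gripper is mounted at the origin on the work surface. World frame = base frame: x ahead of the robot, y to its left, z up, the work surface at z = 0. Lengths are in m, angles in rad, forces in N, time in s.
With the tool pointing down it reaches from about 0.4 to 0.85 m from the base axis. Payload 10.4 kg.
Tool frame: the origin (TCP) lies on the centre line of the jaws, within the pads' length; the fingertips stand 22 mm ahead of it and the grasp point (between the pads) lies 3 mm ahead of it; x points along the fingers, y is the direction in which the jaws open and shut, and the axes are right-handed (so a half turn about x gives the same grasp; the last joint's range is limited). The gripper opens to 87 mm and grips with 3 to 60 N. Pads are 19 mm wide; open, the fingers measure 117 mm over their backs; the gripper's body (75 mm by 190 mm) begins 51 mm behind the grasp point.
Start: joints at [1.264, 0.332, -0.065, 1.46, 0.022, 1.35, -0.088], TCP at [0.175, -0.6, 0.245] pointing down, gripper open.
Joint ranges: [-2.6, 2.6], [-0.5, 2.12], [-1.47, 1.34], [0.16, 2.42], [-1.27, 4.41], [0.06, 2.06], [-2.6, 2.6]. Speed limits (rad/s): [2.22, 2.22, 2.79, 2.79, 3.14, 3.14, 3.14].

INTERFACE

Orientations are given as a unit quaternion [x, y, z, w].
In Python, from bench import * gives the robot as it stands.
- The arm moves only by the tool arm_command, never from a script. Its argument "targets" is one flat list of numbers, 7 for each row, row after row: the turn, a rotation vector about the tool's x, y, z in units of 45 degrees (1.0 is 45 degrees), then the shift along the tool's x, y, z in units of 25 mm (1.0 is 25 mm), then the opening, from 0 (shut) to 1 (fully open). In form: [wx, wy, wz, tx, ty, tz, fingers, wx, wy, wz, tx, ty, tz, fingers, ...]. A call has 1 to 12 rows; each row shifts and turns the pose as measured when the row begins, along the tool's axes as they then stand; what a row does not reach is not made up. A row lasts 1/12 s, in which the tool goes at most 41.7 mm and 7.16 degrees, less where a joint would pass 70% of its speed; a pose out of reach is approached as far as the arm can. A call with a number of a shift or a turn outside -1 to 1 is refused whole. A call with a gripper value outside its range is refused whole. The fingers move at their own pace and stop on an object; "newtons" is the grip in N (left out, the last holds). Time passes only in rows, so rows that do not move let the fingers close. It gives the time, the measured TCP pose, the force and the opening at its end, in the units of the state.
- read_state(): the state, without advancing time (a new reading comes with each control period).
- camera(name): name is "side" or "top"; returns the picture (420x560x3 uint8, red, green, blue); there is no depth.
- calibration(name): a dict with "camera_matrix" (3x3 intrinsics, pixels), "D" ([k1, k2, p1, p2, k3] as OpenCV has them; the pictures are not rectified), "R" (3x3) and "t" (3): a world point X has camera coordinates R X + t. Camera axes: x right, y down, z forward; pixel columns grow to the right and rows downward; lengths in m; the calibration is good to about 2 mm. A picture is of the moment at which its call begins. calibration takes no time and is no camera call.
- close_job(): hands the job in, once; it reports no verdict.
The state is a dict: "time": time; "joint_positions": joint angles; "joint_vel": joint speeds; "joint_torque": joint torques, N m; "ee_pos": TCP position; "eef_rot": TCP orientation; "ft_force": force on the tool from outside, world axes, zero at the start; "torque": the same for the moment, N m; "width": finger opening in m.
Only numpy, scipy, OpenCV 4.12 (cv2) and the standard library are available. Lean on these libraries where they do the work, as an engineer would, in place of code of your own. Each camera call takes 0.05 s, during which the arm holds its last target.

TASK

Lock the grey drawing case: nudge the upright lug on the steel disc round until the disc's slot lines up with the bolt bar, then push the bar by its upright thumb plate through the slot until its nose is fully home in the keeper. It is all pushing with the fingertips: lift nothing, leave the tape, cup and bottle where they stand, and finish with the hand clear of everything.

Things in the scene. Friction and masses are not known exactly. Their poses are not given: they have to be found in the camera images.
- case: Grey flat drawing case, 64 mm high, fixed to the desk. Origin on the desk under the disc's axis; z up; the bar is pushed along case +y. It spans x -60 to +170, y -215 to +105 mm. On it a dark base plate, top at z = 66, carries in line at x = 0: channel (walls 9 high, 18 mm inside, 26 outside, y -185 to -52), bridge, disc (y -32 to +32) and keeper.
- disc (a joint): Disc angle (rad), counter-clockwise from above. Plain steel disc, 64 mm across, top at z = 88 mm, cut across by an open-topped slot 20 mm wide with flared mouths. At 0 and equally at 3.142 the slot lies along case y, in line with the bar; either will do. Starts at 0.5 to 2.64, where the bar is blocked; turns freely from -0.5 to 3.64 and stays where left (about 2.5 N at the lug).
- disc_lug (a point): Centre of the top end of the disc's one upright round lug, 12 mm diameter, standing 28 mm above the disc's top face (its top end at z = 116 mm), 21 mm from the disc's axis, square to the slot: seen from the axis it lies toward the case's -x at joint 0, toward -y at 1.571, toward +x at 3.142.
- disc_axis (a point): The disc's axis at its top face (z = 88 mm); fixed on the case. Between channel and disc a fixed bridge spans the bar: 30 mm wide, case y -52 to -36, top at z = 87 mm.
- bar: Loose plain steel bolt bar, 14 x 14 mm section, 126 mm long along its y, tapered nose at +y, about 0.24 kg, lying in the channel on the base plate. Origin at the middle of its underside; its axes follow the case's (2 mm play a side). The origin starts at y -110 to -100 mm of the case's frame; fully home it is at y = -5 mm, stopped by the keeper's end wall.
- bar_nose (a point): Centre of the bar's nose face, 63 mm ahead (+y) of the bar's origin, 7 mm above its underside. Fully home, against the keeper's end wall, it is at y = +58 mm of the case's frame.
- bar_thumb (a point): Middle of the top edge of the upright thumb plate at the bar's tail: 24 mm wide across the bar, 8 mm thick along it, from 14 to 42 mm above the bar's underside (top at z = 108 mm). This point is 59 mm behind (-y of) the bar's origin; the plate's rear face, which is pushed, is 4 mm further back.
- keeper_end (a point): Foot of the keeper's end wall on the base plate, at x = 0, y = +58 mm of the case's frame; fixed on the case. The keeper is a covered dark steel box, 32 mm wide, its open mouth at y = +36 facing the disc, top at z = 87 mm.
- tape: Bystander: loose roll of clear tape lying flat on the case's lid, 90 mm outside, 60 mm inside diameter, 22 mm high. Origin at the centre of its underside.
- cup: Bystander: loose white cup standing on the desk on the case's -x side, 72 mm across, 95 mm high. Origin at the centre of its underside.
- bottle: Bystander: loose small white capped bottle standing on the desk on the case's -x side, 44 mm across, 120 mm high. Origin at the centre of its underside.
Not all that is in view belongs to the job. What is meant by the bar is not blue, and is the larger of those in its own colour.

How it is judged:
By the outcome, as a careful person would: the job done as asked, in the order asked, and still so for the second after the job is handed in, with the robot touching nothing.
It also fails if it takes over 42 s, if anything falls off the work surface, if the arm or the gripper's body presses on something with over 40 N, if the wrist force passes 120 N, or if a joint passes its speed limit or range.

## Working session

There is one attempt and no reset: what is moved stays moved. The work goes in short steps, Python scripts to look and compute and a tool call to move; the robot and the scene stay as the last step left them, time stands still between calls to the robot, and variables do not carry over. Pictures are saved under pics/ and viewed, and the job is handed in when it is done.

Besides the shell and the picture viewer there is one more tool, called as a command line: name --argument value ..., lists and objects as JSON in quotes. arm_command: Moves the arm, as the interface text tells. Shifts and turns lie within -1 to 1; 1 stands for 25 mm of shift or 45 degrees of turn. Its arguments: {"type":"object","properties":{"targets":{"type":"array","items":{"type":"number","minimum":-1,"maximum":1}},"newtons":{"type":"number"}},"required":["targets"]}

```bash
mkdir -p pics; ls; python3 - <<'E'
from bench import *
import cv2
for n in ("side","top"):
    im=camera(n); cv2.imwrite(f"pics/{n}0.png",im[:,:,::-1])
    c=calibration(n); print(n,c)
s=read_state(); print(s)
E
```

```text
pics
side {'camera_matrix': array([[406.68376783,   0.        , 279.6486972 ],
       [  0.        , 406.68376783, 214.86126354],
       [  0.        ,   0.        ,   1.        ]]), 'D': array([-0.11217295,  0.        ,  0.        ,  0.        ,  0.        ]), 'R': array([[-0.73882213, -0.6738058 , -0.01129583],
       [-0.52307509,  0.58395442, -0.62079763],
       [ 0.42489329, -0.45275046, -0.78388948]]), 't': array([0.33233349, 0.38947315, 0.74606601])}
top {'camera_matrix': array([[450.85751462,   0.        , 281.12105875],
       [  0.        , 450.85751462, 207.95481284],
       [  0.        ,   0.        ,   1.        ]]), 'D': array([-0.10339338,  0.        ,  0.        ,  0.        ,  0.        ]), 'R': array([[ 5.55931120e-04, -9.99420810e-01,  3.40255059e-02],
       [-9.91898693e-01, -4.87337668e-03, -1.26937913e-01],
       [ 1.27030211e-01, -3.36792861e-02, -9.91326904e-01]]), 't': array([-0.10818111,  0.54612464,  0.83964344])}
{'time': 0.1, 'joint_positions': array([ 1.26442395,  0.33280703, -0.06469461,  1.46084601,  0.02159597,
        1.34986482, -0.08849622]), 'joint_vel': array([ 3.53469439e-04, -2.82331864e-03,  3.95644582e-04, -9.77299272e-04,
       -9.30521705e-04,  5.80198113e-06,  1.32855878e-03]), 'joint_torque': array([ 1.93761902e-03, -6.24542284e+01,  2.48638453e-02, -3.90719390e+01,
       -6.16023433e-02,  3.65869130e-02,  3.09889663e-05]), 'ee_pos': array([ 0.1748993 , -0.59971376,  0.24383989]), 'eef_rot': array([-0.69992061, -0.10042581,  0.70007962, -0.09957069]), 'ft_force': array([-0.23999167,  0.34655044,  0.01358695]), 'torque': array([ 0.01468897,  0.02001047, -0.0171339 ]), 'width': 0.08674004229290684}
```

View pics/side0.png

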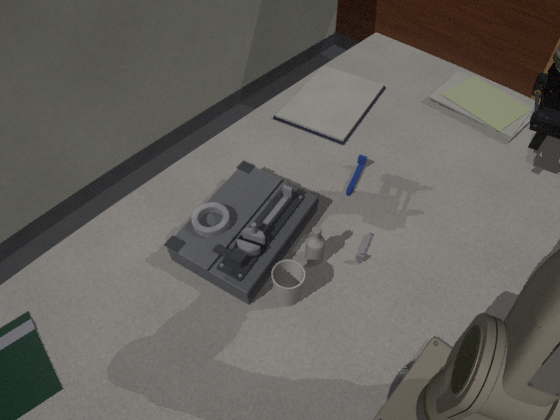

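View pics/top0.png

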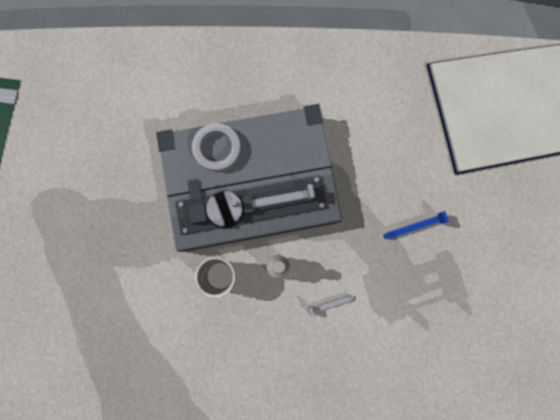

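```bash
python3 - <<'E'
import cv2
a=cv2.imread("pics/top0.png")[95:260,150:350]; cv2.imwrite("pics/topc.png",cv2.resize(a,None,fx=4,fy=3.6*4/3.6*0.9,interpolation=cv2.INTER_CUBIC)[:600])
a=cv2.imread("pics/side0.png")[155:305,160:360]; cv2.imwrite("pics/sidec.png",cv2.resize(a,None,fx=4,fy=4,interpolation=cv2.INTER_CUBIC))
E
```

```text
(no output)
```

View pics/topc.png

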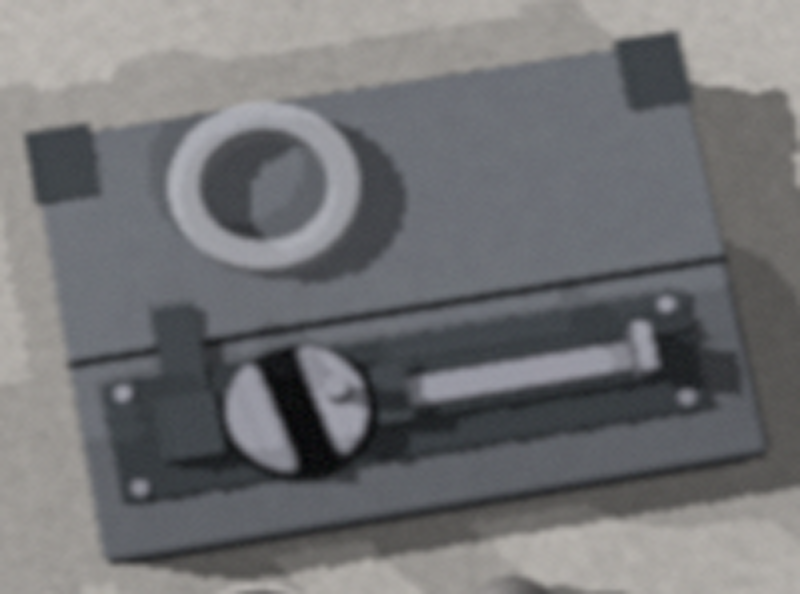

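View pics/sidec.png

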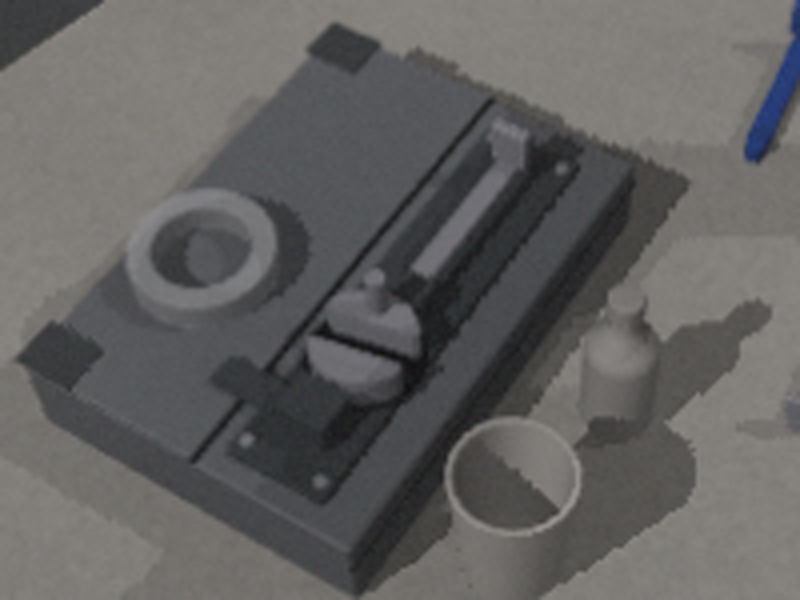

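```bash
cat > h.py <<'E'
import numpy as np, cv2
from bench import *
from scipy.optimize import least_squares
C={n:calibration(n) for n in("top","side")}
def proj(n,X):
    c=C[n]; return cv2.projectPoints(np.atleast_2d(np.float64(X)),cv2.Rodrigues(c["R"])[0],c["t"],c["camera_matrix"],c["D"])[0][:,0]
def back(n,uv,z):
    c=C[n]; p=cv2.undistortPoints(np.float64([[uv]]),c["camera_matrix"],c["D"])[0,0]
    d=c["R"].T@np.array([p[0],p[1],1]); o=-c["R"].T@c["t"]; return o+d*(z-o[2])/d[2]
def W(P,q):
    P=np.atleast_2d(P)/1000.; c,s=np.cos(q[2]),np.sin(q[2])
    return np.c_[q[0]+c*P[:,0]-s*P[:,1],q[1]+s*P[:,0]+c*P[:,1],P[:,2]]
def K(p,q):
    c,s=np.cos(q[2]),np.sin(q[2]); d=np.array(p[:2])-q[:2]; return 1000*np.array([c*d[0]+s*d[1],-s*d[0]+c*d[1]])
def tc(u,v): return (150+(u+.5)/4-.5,95+(v+.5)/3.6-.5)
def sc(u,v): return (160+(u+.5)/4-.5,155+(v+.5)/4-.5)
E
cat > fit.py <<'E'
from h import *
cor=[[170,105,64],[170,-215,64],[-60,-215,64],[-60,105,64]]
T=np.array([tc(28,130),tc(680,33),tc(765,450),tc(108,560),tc(298,412)])
S=np.array([sc(18,358),sc(335,22),sc(632,178),sc(352,555)])
PT=cor+[[0,0,88]]
def res(q,sep=None):
    r=[]
    if sep!="side": r.append((proj("top",W(PT,q))-T).ravel())
    if sep!="top": r.append((proj("side",W(cor,q))-S).ravel())
    return np.concatenate(r)
for s in (None,"top","side"):
    f=least_squares(res,[.55,-.1,0.1],args=(s,)); print(s,f.x,f.fun.round(1))
    if s is None: q=f.x
np.save("q.npy",q)
for nm,n,uv,z in [("lug","top",tc(345,388),.116),("lug","side",sc(376,277),.116),("thumb","top",tc(640,325),.108),("thumb","side",sc(511,128),.108),("thumbend","top",tc(655,365),.108),("discax","top",tc(298,412),.088)]:
    p=back(n,uv,z); print(nm,n,p.round(4),K(p,q).round(1))
E
python3 fit.py
```

```text
None [5.39765806e-01 1.09856668e-04 1.82468116e-01] [ 0.   2.  -0.3  1.4  1.9  0.8 -2.2  0.6 -0.6 -1.4 -0.4  0.4 -0.   0.7
  0.9 -5.  -2.2 -1.3]
top [ 5.40973831e-01 -4.23941416e-04  1.84278096e-01] [ 0.2  1.5 -0.2  0.7  2.2 -0.1 -1.8  0.  -0.3 -2. ]
side [0.53644184 0.00200553 0.1782592 ] [-0.1  1.4  0.8  1.6  1.7 -3.7 -1.9  0.3]
lug top [ 0.5457 -0.0241  0.116 ] [  1.5 -24.9]
lug side [ 0.5451 -0.0213  0.116 ] [  1.4 -22. ]
thumb top [ 0.5794 -0.1556  0.108 ] [  10.7 -160.3]
thumb side [ 0.5682 -0.1591  0.108 ] [  -0.9 -161.8]
thumbend top [ 0.5592 -0.1622  0.108 ] [ -10.4 -163.1]
discax top [ 0.5373 -0.001   0.088 ] [-2.7 -0.6]
```

```bash
cat > ov.py <<'E'
from h import *
import sys
def draw(src,n,q,out,x0,y0,w,h,f=4,th=None,by=None,dth=None):
    a=cv2.imread(src)[y0:y0+h,x0:x0+w]; a=cv2.resize(a,None,fx=f,fy=f,interpolation=cv2.INTER_CUBIC)
    a=np.clip(a.astype(float)*1.5,0,255).astype(np.uint8)
    def pl(P,col,cl=True):
        p=(proj(n,W(P,q))-[x0,y0]+.5)*f-.5
        cv2.polylines(a,[np.round(p).astype(int)],cl,col,1)
    R=lambda x1,x2,y1,y2,z:[[x1,y1,z],[x2,y1,z],[x2,y2,z],[x1,y2,z]]
    pl(R(-60,170,-215,105,64),(0,255,255))
    pl(R(-15,15,-52,-36,87),(0,255,0)); pl(R(-13,13,-185,-52,75),(255,255,0)); pl(R(-16,16,36,62,87),(0,255,0))
    t=np.linspace(0,2*np.pi,60); pl(np.c_[32*np.cos(t),32*np.sin(t),88+0*t],(0,0,255))
    if by is not None: pl(R(-12,12,by-63,by-55,108),(255,0,255)); pl(R(-7,7,by-63,by+63,80),(255,0,255))
    if dth is not None:
        c=21*np.array([-np.cos(dth),-np.sin(dth)]); pl(np.c_[c[0]+6*np.cos(t),c[1]+6*np.sin(t),116+0*t],(255,0,255))
    cv2.imwrite(out,a)
if __name__=="__main__":
    q=np.load("q.npy")
    draw("pics/top0.png","top",q,"pics/ovt.png",155,95,195,150,by=-103,dth=1.57)
    draw("pics/side0.png","side",q,"pics/ovs.png",160,155,195,150,by=-103,dth=1.57)
E
python3 ov.py
```

```text
(no output)
```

View pics/ovt.png

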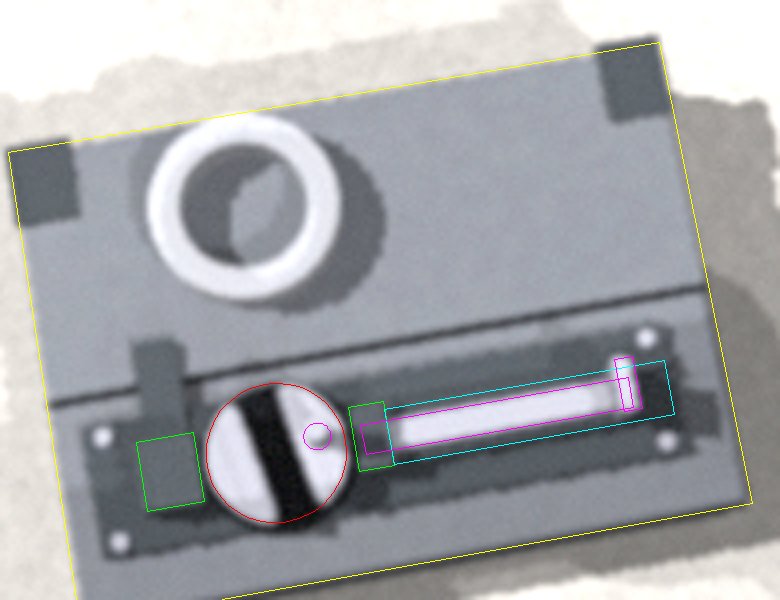

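View pics/ovs.png

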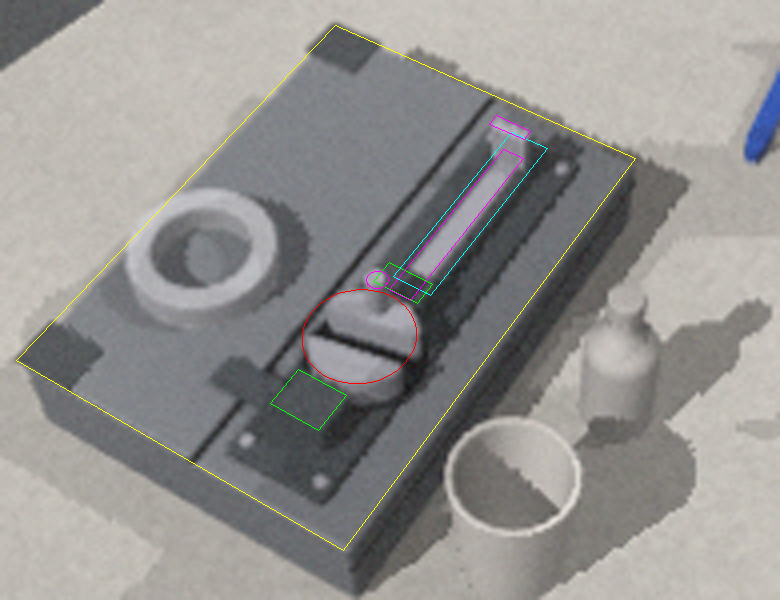

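```bash
python3 - <<'E'
from h import *
from scipy.spatial.transform import Rotation as Ro
q=np.load("q.npy")
ot=lambda u,v:(155+(u+.5)/4-.5,95+(v+.5)/4-.5)
for nm,n,uv,z in [("disc","top",ot(280,457),.088),("disc","side",sc(364,337),.088),("thumb","top",ot(624,383),.108),("thumb","side",sc(511,128),.108),("bar@near nose","top",ot(405,432),.080),("bar","side",sc(430,265),.080),("keeperL","top",ot(173,475),.087)]:
    p=back(n,uv,z); print(nm,n,p.round(4),K(p,q).round(1))
s=read_state(); R=Ro.from_quat(s["eef_rot"]).as_matrix(); print(R.round(3)); print(s["ee_pos"])
print("case axes",np.cos(q[2]),np.sin(q[2]))
E
```

```text
disc top [ 0.5376 -0.0019  0.088 ] [-2.4 -1.6]
disc side [ 0.5368 -0.0009  0.088 ] [-3.1 -0.4]
thumb top [ 0.5694 -0.1573  0.108 ] [   0.6 -160.2]
thumb side [ 0.5682 -0.1591  0.108 ] [  -0.9 -161.8]
bar@near nose top [ 0.5506 -0.0586  0.08  ] [ -0.  -59.7]
bar side [ 0.5487 -0.0665  0.08  ] [ -3.3 -67.1]
keeperL top [0.5293 0.0469 0.087 ] [-1.8 47.9]
[[-0.     0.28  -0.96 ]
 [ 0.001 -0.96  -0.28 ]
 [-1.    -0.001  0.   ]]
[ 0.1748993  -0.59971376  0.24383989]
case axes 0.9833988308909822 0.18145726604974854
```

```bash
python3 - <<'E'
import cv2,numpy as np
a=cv2.imread("pics/top0.png")[180:230,190:320]; a=cv2.resize(a,None,fx=6,fy=6,interpolation=cv2.INTER_CUBIC); b=cv2.imread("pics/side0.png")[175:260,215:300];b=cv2.resize(b,None,fx=6,fy=6,interpolation=cv2.INTER_CUBIC)
cv2.imwrite("pics/z1.png",np.clip(a*1.4,0,255).astype(np.uint8));cv2.imwrite("pics/z2.png",np.clip(b*1.6,0,255).astype(np.uint8))
E
```

```text
(no output)
```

View pics/z1.png

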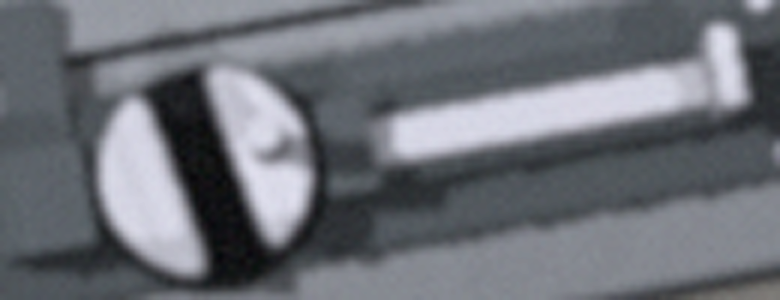

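View pics/z2.png

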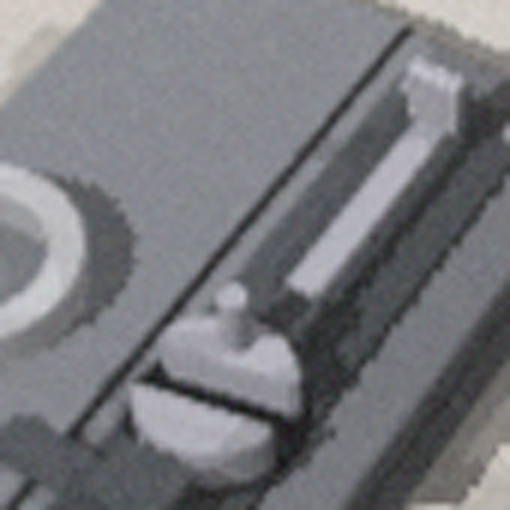

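```bash
python3 - <<'E'
from h import *
q=np.array([.5376,-.0014,.192]); np.save("q2.npy",q)
z=lambda u,v:(190+(u+.5)/6-.5,180+(v+.5)/6-.5)
z2=lambda u,v:(215+(u+.5)/6-.5,175+(v+.5)/6-.5)
a=K(back("top",z(180,85),.088),q);b=K(back("top",z(240,270),.088),q);print(a,b,np.degrees(np.arctan2(*(a-b)[::-1])))
a=K(back("side",z2(140,378),.088),q);b=K(back("side",z2(280,420),.088),q);print(a,b,np.degrees(np.arctan2(*(a-b)[::-1])))
for th in(1.57,1.7,1.85): 
  P=W([-21*np.cos(th),-21*np.sin(th),116],q); print(th,(proj("top",P)-[190,180])*6,(proj("side",P)-[215,175])*6)
from ov import draw
draw("pics/top0.png","top",q,"pics/ovt2.png",155,95,195,150,by=-101,dth=1.75)
draw("pics/side0.png","side",q,"pics/ovs2.png",160,155,195,150,by=-101,dth=1.75)
# target moves
from scipy.spatial.transform import Rotation as Ro
s=read_state();R=Ro.from_quat(s["eef_rot"]).as_matrix()
print("jaw yaw in case deg",np.degrees(np.arctan2(R[1,1],R[0,1])-q[2]))
p=W([-35,-20,150],q)[0];print(p,(R.T@(p-s["ee_pos"]))/.025)
E
```

```text
[29.15866487  3.73142683] [-30.02950652  -4.2769735 ] 7.705557024953087
[25.73460513 12.39594557] [-29.33757592   1.34205778] 11.349392873339735
1.57 [[267.97234598 148.34837189]] [[240.00970254 297.22682326]]
1.7 [[265.74358841 139.44238233]] [[233.57278111 294.51418649]]
1.85 [[261.75035452 129.64560282]] [[225.63778446 292.26830767]]
jaw yaw in case deg -84.74087077543474
[ 0.50705959 -0.02771128  0.15      ] [  3.77502668 -18.24016857 -19.16148671]
```

View pics/ovt2.png

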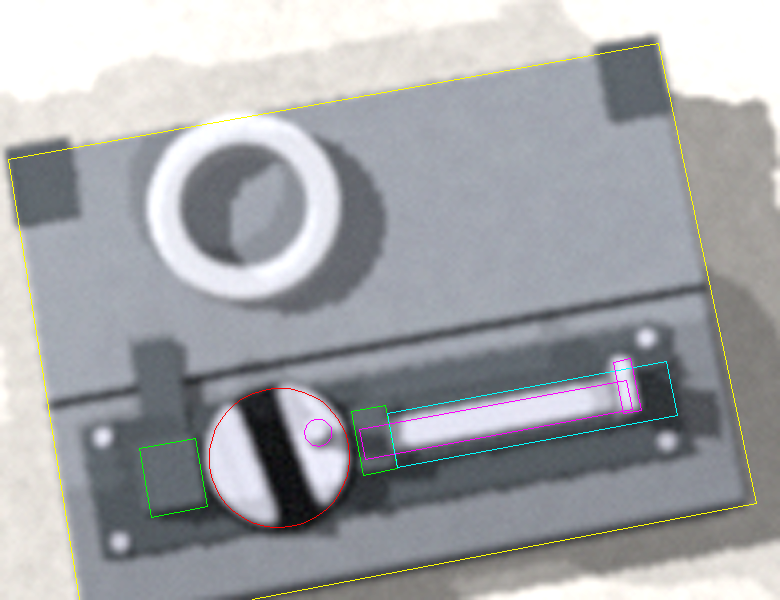

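View pics/ovs2.png

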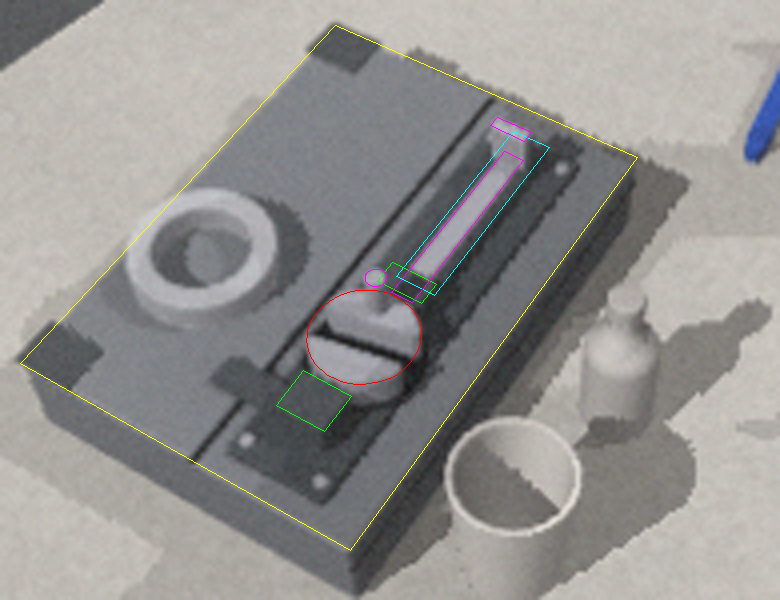

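arm_command --targets '[0.117,0,0,0,0,0,0,0,0,0,0,-0.9,-1,0,0,0,0,0,-0.9,-1,0,0,0,0,0,-0.9,-1,0,0,0,0,0,-0.9,-1,0,0,0,0,0,-0.9,-1,0,0,0,0,0,-0.9,-1,0,0,0,0,0,-0.9,-1,0,0,0,0,0,-0.9,-1,0,0,0,0,0,-0.9,-1,0]' --newtons 20

```text
time: 0.93
ee_pos: [0.3574, -0.3534, 0.2384]
eef_rot: [-0.702, -0.063, 0.707, -0.059]
ft_force: [-0.5, -0.0, -0.3]
width: 0.0283
```

```bash
cat > go.py <<'E'
from h import *
import sys
from scipy.spatial.transform import Rotation as Ro
q=np.load("q2.npy")
def rep(x,y,z):
    s=read_state();R=Ro.from_quat(s["eef_rot"]).as_matrix()
    p=W([x,y,z],q)[0]
    print("t",round(s["time"],2),"case",K(s["ee_pos"],q).round(1),"z",round(s["ee_pos"][2]*1000,1),"F",s["ft_force"].round(1),"w",round(s["width"],3),"jawdeg",round(np.degrees(np.arctan2(R[1,1],R[0,1])-q[2]),2),"Rx",R[:,0].round(3))
    print("units",((R.T@(p-s["ee_pos"]))/.025).round(3))
if __name__=="__main__": rep(*map(float,sys.argv[1:4]))
E
python3 go.py -35 -20 150
```

```text
t 0.93 case [-244.  -311.1] z 238.4 F [-0.5 -0.  -0.3] w 0.028 jawdeg -91.13 Rx [-0.008  0.005 -1.   ]
units [  3.556 -11.783  -8.156]
```

arm_command --targets '[0,0,0,0,-1,-0.7,0,0,0,0,0,-1,-0.7,0,0,0,0,0,-1,-0.7,0,0,0,0,0,-1,-0.7,0,0,0,0,0,-1,-0.7,0,0,0,0,0,-1,-0.7,0,0,0,0,0,-1,-0.7,0,0,0,0,0,-1,-0.7,0,0,0,0,0,-1,-0.7,0,0,0,0,0,-1,-0.7,0,0,0,0,0,-0.9,-0.6,0]'

```text
time: 1.85
ee_pos: [0.5015, -0.0339, 0.2367]
eef_rot: [-0.701, -0.064, 0.708, -0.059]
ft_force: [0.8, -0.4, 0.3]
width: 0.0005
```

```bash
python3 go.py -35 -20 150
```

```text
t 1.85 case [-41.7 -25. ] z 236.7 F [ 0.8 -0.4  0.3] w 0.0 jawdeg -91.02 Rx [-0.011  0.006 -1.   ]
units [ 3.466 -0.177 -0.299]
```

arm_command --targets '[-0.022,0,0,0.9,-0.1,-0.2,0,0,0,0,0.9,0,-0.05,0,0,0,0,0.9,0,0,0,0,0,0,0.7,0,0,0,0,0,0,0,0,0,0]'

```text
time: 2.27
ee_pos: [0.5085, -0.0198, 0.1489]
eef_rot: [-0.701, -0.076, 0.706, -0.069]
ft_force: [-1.5, 0.0, -0.3]
width: 0.0005
```

```bash
python3 go.py -35 -21 118
python3 - <<'E'
from h import *
for n,(x0,y0) in dict(top=(155,120),side=(160,130)).items():
    im=camera(n)[:,:,::-1]; cv2.imwrite(f"pics/{n}1.png",im)
    cv2.imwrite(f"pics/{n}1c.png",cv2.resize(np.clip(im[y0:y0+150,x0:x0+195]*1.3,0,255).astype(np.uint8),None,fx=4,fy=4,interpolation=cv2.INTER_CUBIC))
E
```

```text
t 2.27 case [-32.1 -12.5] z 148.9 F [-1.5  0.  -0.3] w 0.0 jawdeg -89.26 Rx [-0.009  0.009 -1.   ]
units [1.232 0.35  0.112]
```

View pics/top1c.png

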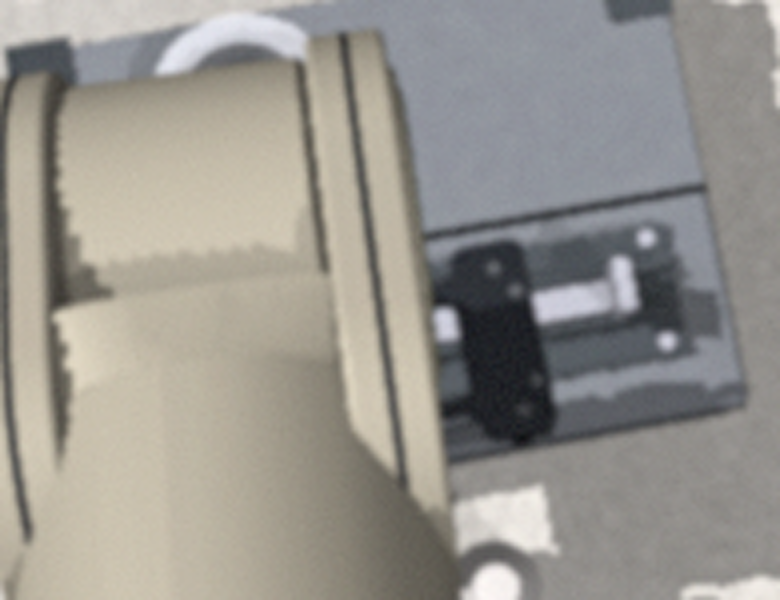

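View pics/side1c.png

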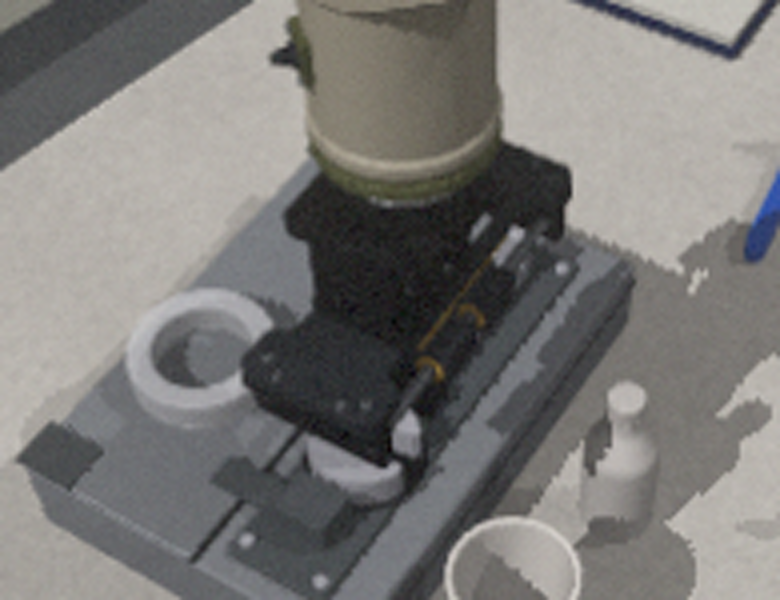

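arm_command --targets '[0,0,0,0.3,0.35,0.11,0,0,0,0,0.5,0,0,0,0,0,0,0.4,0,0,0,0,0,0,0,0,0,0]'

```text
time: 2.7
ee_pos: [0.5111, -0.0313, 0.1232]
eef_rot: [0.704, 0.074, -0.703, 0.069]
ft_force: [-0.1, -0.7, -0.8]
width: 0.0007
```

```bash
python3 go.py -8 -21 118
```

```text
t 2.7 case [-31.7 -24.3] z 123.2 F [-0.1 -0.7 -0.8] w 0.001 jawdeg -89.41 Rx [ 0.001  0.007 -1.   ]
units [ 0.211 -0.12  -0.949]
```

arm_command --targets '[0,0,0,0.15,0,-0.4,0,0,0,0,0,0,-0.3,0,0,0,0,0,0,-0.15,0,0,0,0,0,0,-0.15,0,0,0,0,0,0,-0.1,0,0,0,0,0,0,0,0]'

```text
time: 3.2
ee_pos: [0.5377, -0.026, 0.119]
eef_rot: [-0.702, -0.073, 0.705, -0.069]
ft_force: [-1.6, 0.1, -0.7]
width: 0.0002
```

```bash
python3 go.py -0.5 -23 118
```

```text
t 3.2 case [ -4.6 -24.2] z 119.0 F [-1.6  0.1 -0.7] w 0.0 jawdeg -89.45 Rx [-0.004  0.006 -1.   ]
units [ 0.041 -0.045 -0.164]
```

arm_command --targets '[0,0,0,0,0,-0.12,0,0,0,0,0,0,-0.1,0,0,0,0,0,0,0,0]'

```text
time: 3.45
ee_pos: [0.5416, -0.0237, 0.1189]
eef_rot: [-0.701, -0.074, 0.706, -0.069]
ft_force: [-0.1, -0.2, 0.4]
width: 0.0005
```

```bash
python3 go.py 17 -36 118
```

```text
t 3.45 case [ -0.3 -22.7] z 118.9 F [-0.1 -0.2  0.4] w 0.0 jawdeg -89.39 Rx [-0.008  0.007 -1.   ]
units [ 0.026  0.541 -0.688]
```

arm_command --targets '[0,0,0,0,0,0.2,0,0,0,0,0,0.5,0,0,0,0,0,0,0.4,0,0,0,0,0,0,0,0,0]'

```text
time: 3.78
ee_pos: [0.5425, -0.0491, 0.1196]
eef_rot: [-0.702, -0.074, 0.704, -0.069]
ft_force: [-0.3, -0.6, -0.2]
width: 0.0003
```

```bash
python3 go.py 17 -43 118;  python3 - <<'E'
from h import *
for n,(x0,y0) in dict(side=(160,130)).items():
    im=camera(n)[:,:,::-1]; cv2.imwrite(f"pics/{n}2.png",im)
    cv2.imwrite(f"pics/{n}2c.png",cv2.resize(np.clip(im[y0:y0+150,x0:x0+195]*1.3,0,255).astype(np.uint8),None,fx=4,fy=4,interpolation=cv2.INTER_CUBIC))
E
```

```text
t 3.78 case [ -4.3 -47.8] z 119.6 F [-0.3 -0.6 -0.2] w 0.0 jawdeg -89.34 Rx [-0.003  0.006 -1.   ]
units [ 0.064 -0.18  -0.854]
```

View pics/side2c.png

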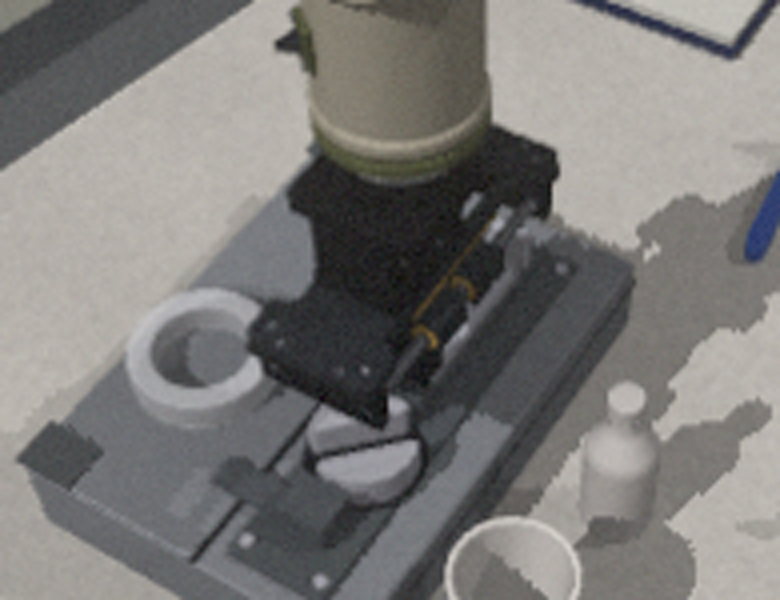

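arm_command --targets '[0,0,0,0,0,-0.5,0,0,0,0,0,0,-0.36,0,0,0,0,0,-0.35,0,0,0,0,0,0,-0.25,0,0,0,0,0,0,-0.2,0,0,0,0,0,0,-0.05,0,0,0,0,0,0,0,0,0]'

```text
time: 4.42
ee_pos: [0.5615, -0.0252, 0.1202]
eef_rot: [0.704, 0.071, -0.703, 0.07]
ft_force: [0.8, -2.3, -0.8]
width: 0.0004
```

```bash
python3 go.py 17 -21 118
```

```text
t 4.42 case [ 19.  -27.9] z 120.2 F [ 0.8 -2.3 -0.8] w 0.0 jawdeg -89.58 Rx [ 0.002  0.002 -1.   ]
units [ 0.088 -0.277  0.077]
```

arm_command --targets '[0,0,0,0,-0.12,0,0,0,0,0,0,-0.1,0,0,0,0,0,0,0,0,0]'

```text
time: 4.67
ee_pos: [0.562, -0.0233, 0.1207]
eef_rot: [0.706, 0.068, -0.701, 0.071]
ft_force: [0.6, 0.1, -0.0]
width: 0.0005
```

```bash
python3 go.py 17 -21 118
```

```text
t 4.67 case [ 19.8 -26.1] z 120.7 F [ 0.6  0.1 -0. ] w 0.001 jawdeg -89.73 Rx [ 0.008 -0.004 -1.   ]
units [ 0.107 -0.206  0.11 ]
```

arm_command --targets '[0,0,0,0,-0.2,0.05,0,0,0,0,0,-0.1,0,0,0,0,0,0,0,0,0]'

```text
time: 4.92
ee_pos: [0.561, -0.0189, 0.1216]
eef_rot: [0.708, 0.065, -0.699, 0.072]
ft_force: [1.3, -1.8, -0.4]
width: 0.0004
```

```bash
python3 go.py 17 -21 118
```

```text
t 4.92 case [ 19.6 -21.7] z 121.6 F [ 1.3 -1.8 -0.4] w 0.0 jawdeg -89.88 Rx [ 0.014 -0.008 -1.   ]
units [ 0.142 -0.028  0.106]
```

Near target. Back off and move behind the thumb plate, then look at the disc.

arm_command --targets '[0,0,0,0,0.5,0,0,0,0,0,-1,0.3,0,0,0,0,0,-1,0.9,0.3,0,0,0,0,-0.3,1,0.3,0,0,0,0,0,1,0,0,0,0,0,0,1,0,0,0,0,0,0,1,0,0,0,0,0,0,1,0,0,0,0,0,0,0.5,0,0,0,0,0,0,0,0,0]'

```text
time: 5.75
ee_pos: [0.578, -0.2031, 0.1829]
eef_rot: [0.706, 0.071, -0.701, 0.074]
ft_force: [0.2, -0.9, 0.9]
width: 0.0007
```

```bash
python3 go.py 0 -200 110;  python3 - <<'E'
from h import *
for n,(x0,y0) in dict(top=(155,120),side=(160,130)).items():
    im=camera(n)[:,:,::-1]; cv2.imwrite(f"pics/{n}3.png",im)
    cv2.imwrite(f"pics/{n}3c.png",cv2.resize(np.clip(im[y0:y0+150,x0:x0+195]*1.3,0,255).astype(np.uint8),None,fx=4,fy=4,interpolation=cv2.INTER_CUBIC))
E
```

```text
t 5.75 case [   1.2 -205.7] z 182.9 F [ 0.2 -0.9  0.9] w 0.001 jawdeg -89.29 Rx [ 0.008 -0.003 -1.   ]
units [ 2.913 -0.243  0.067]
```

View pics/side3c.png

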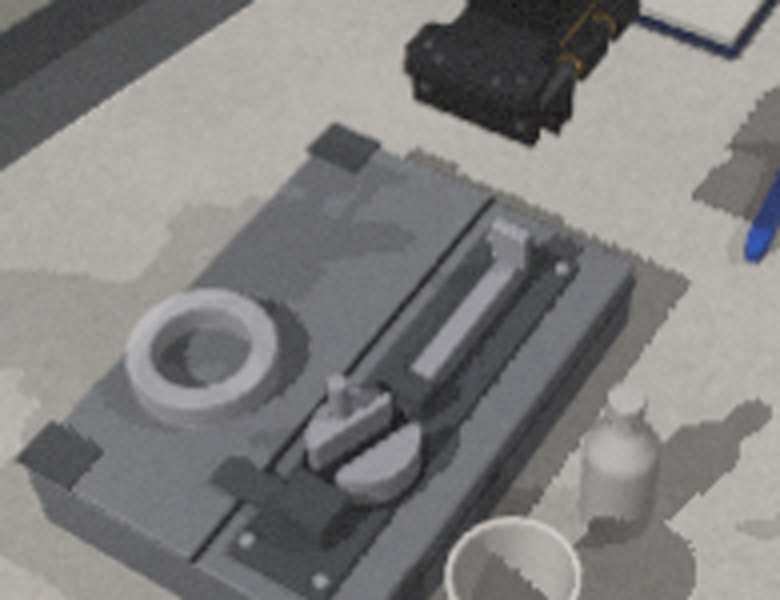

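View pics/top3c.png

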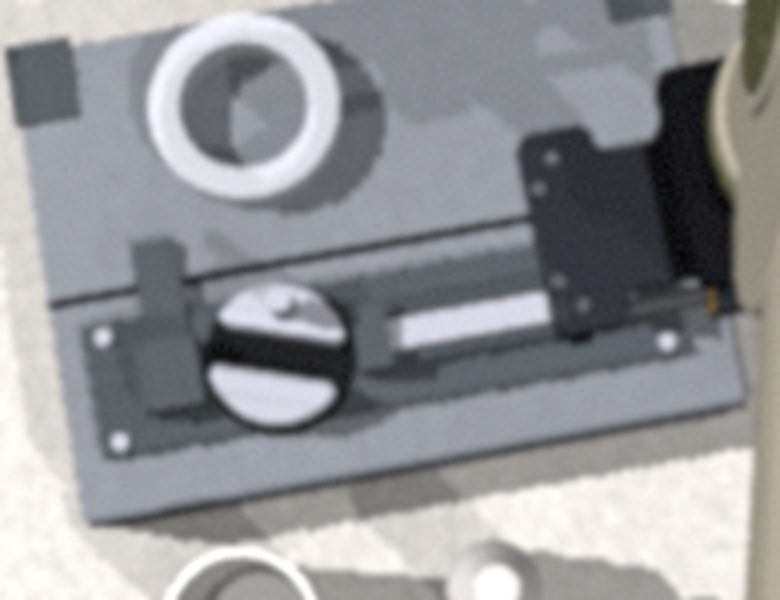

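```bash
python3 - <<'E'
from h import *
q=np.load("q2.npy")
z=lambda u,v:(155+(u+.5)/4-.5,120+(v+.5)/4-.5)
z2=lambda u,v:(160+(u+.5)/4-.5,130+(v+.5)/4-.5)
a=K(back("top",z(212,344),.088),q);b=K(back("top",z(352,361),.088),q);print(a,b,np.degrees(np.arctan2(*(a-b)[::-1])))
for f in (("top",z(278,355)),("side",z2(364,437))): print("centre",K(back(*f,.088),q))
a=K(back("side",z2(326,472),.088),q);b=K(back("side",z2(404,408),.088),q);print(a,b,np.degrees(np.arctan2(*(a-b)[::-1])))
for f in (("top",z(286,300)),("side",z2(336,380))): print("lug",K(back(*f,.116),q))
E
```

```text
[11.60661004 28.96670035] [ -7.96103191 -32.37504133] 72.30763389369362
centre [1.02449291 0.2632266 ]
centre [-0.65383793  0.65507031]
[ 4.1990499  30.90197335] [ -8.91341684 -27.57605972] 77.36167375541731
lug [20.5265307  -9.36597532]
lug [21.40494938 -7.89656564]
```

arm_command --targets '[0,0,0,0,-0.5,-0.2,0,0,0,0,0,-1,-0.2,0,0,0,0,0,-1,-0.2,0,0,0,0,0,-1,-0.2,0,0,0,0,0,-1,0,0,0,0,0,0,-1,0,0,0,0,0,0.3,-0.8,0,0,0,0,0,0.6,0,0,0,0,0,0,0.5,0,0,0,0,0,0,0,0,0,0]'

```text
time: 6.68
ee_pos: [0.5596, -0.0037, 0.1481]
eef_rot: [0.706, 0.085, -0.699, 0.082]
ft_force: [-0.1, -0.6, 0.6]
width: 0.0005
```

```bash
python3 go.py 20 -40 118
```

```text
t 6.68 case [21.2 -6.4] z 148.1 F [-0.1 -0.6  0.6] w 0.0 jawdeg -87.42 Rx [ 0.009  0.005 -1.   ]
units [1.197 1.343 0.12 ]
```

arm_command --targets '[0.058,0,0,0,0.6,0,0,0,0,0,0,0.6,0,0,0,0,0,0,0.15,0,0,0,0,0,0,0,0,0]'

```text
time: 7.02
ee_pos: [0.5665, -0.0359, 0.1484]
eef_rot: [0.707, 0.068, -0.701, 0.065]
ft_force: [0.2, 0.3, -0.7]
width: 0.0004
```

```bash
python3 go.py 20 -40 118
```

```text
t 7.02 case [ 21.8 -39.4] z 148.4 F [ 0.2  0.3 -0.7] w 0.0 jawdeg -90.18 Rx [ 0.008  0.006 -1.   ]
units [1.217 0.029 0.082]
```

arm_command --targets '[0,0,0,0.5,0,0.08,0,0,0,0,0.5,0,0,0,0,0,0,0.2,-0.2,0,0,0,0,0,0,-0.25,0,0,0,0,0,0,-0.2,0,0,0,0,0,0,0,0,0]'

```text
time: 7.52
ee_pos: [0.561, -0.0186, 0.1149]
eef_rot: [0.707, 0.067, -0.701, 0.064]
ft_force: [2.1, -3.1, 0.4]
width: 0.0004
```

```bash
python3 go.py 20 -15 118
```

```text
t 7.52 case [ 19.7 -21.4] z 114.9 F [ 2.1 -3.1  0.4] w 0.0 jawdeg -90.36 Rx [ 0.008  0.006 -1.   ]
units [-0.121 -0.256 -0.013]
```

Contact again at y ≈ −21.4; continue to about −15.

arm_command --targets '[0,0,0,0,-0.2,0,0,0,0,0,0,-0.12,0,0,0,0,0,0,-0.05,0,0]'

```text
time: 7.77
ee_pos: [0.5609, -0.0112, 0.1161]
eef_rot: [0.708, 0.066, -0.7, 0.065]
ft_force: [0.6, -3.0, -0.8]
width: 0.0005
```

```bash
python3 go.py 20 -15 118
```

```text
t 7.77 case [ 21. -14.] z 116.1 F [ 0.6 -3.  -0.8] w 0.0 jawdeg -90.42 Rx [ 0.012  0.003 -1.   ]
units [-0.078  0.04   0.039]
```

Back off, lift, return behind the thumb plate and look.

arm_command --targets '[0,0,0,0,0.5,0,0,0,0,0,-1,0.4,0,0,0,0,0,-1,0.9,0.3,0,0,0,0,-0.5,1,0.3,0,0,0,0,0,1,0,0,0,0,0,0,1,0,0,0,0,0,0,1,0,0,0,0,0,0,1,0,0,0,0,0,0,0.9,0,0,0,0,0,0,0,0,0]'

```text
time: 8.6
ee_pos: [0.5812, -0.2146, 0.1831]
eef_rot: [0.708, 0.069, -0.7, 0.066]
ft_force: [0.6, -0.6, -0.1]
width: 0.0005
```

```bash
python3 go.py 0 -195 105;  python3 - <<'E'
from h import *
for n,(x0,y0) in dict(top=(155,120),side=(160,130)).items():
    im=camera(n)[:,:,::-1]; cv2.imwrite(f"pics/{n}4.png",im)
    cv2.imwrite(f"pics/{n}4c.png",cv2.resize(np.clip(im[y0:y0+150,x0:x0+195]*1.3,0,255).astype(np.uint8),None,fx=4,fy=4,interpolation=cv2.INTER_CUBIC))
E
```

```text
t 8.6 case [   2.1 -217.6] z 183.1 F [ 0.6 -0.6 -0.1] w 0.001 jawdeg -90.04 Rx [ 0.012  0.005 -1.   ]
units [ 3.125 -0.896  0.123]
```

View pics/side4c.png

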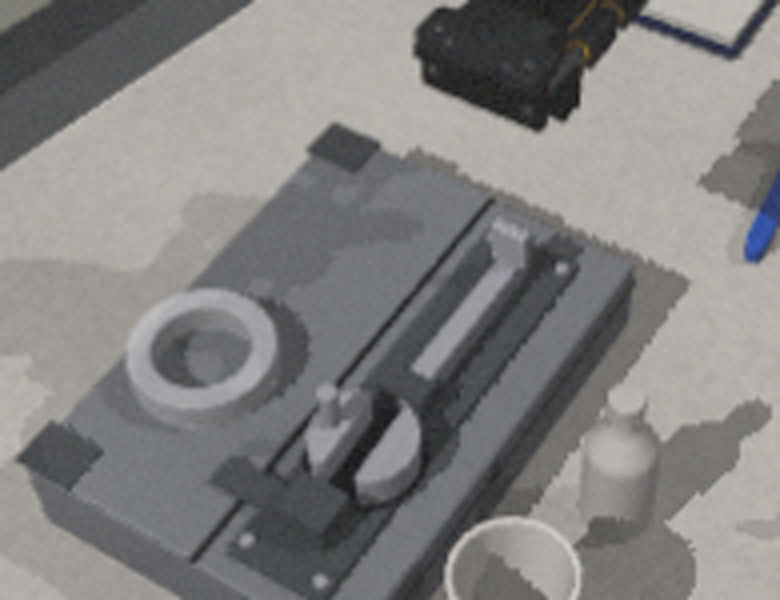

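View pics/top4c.png

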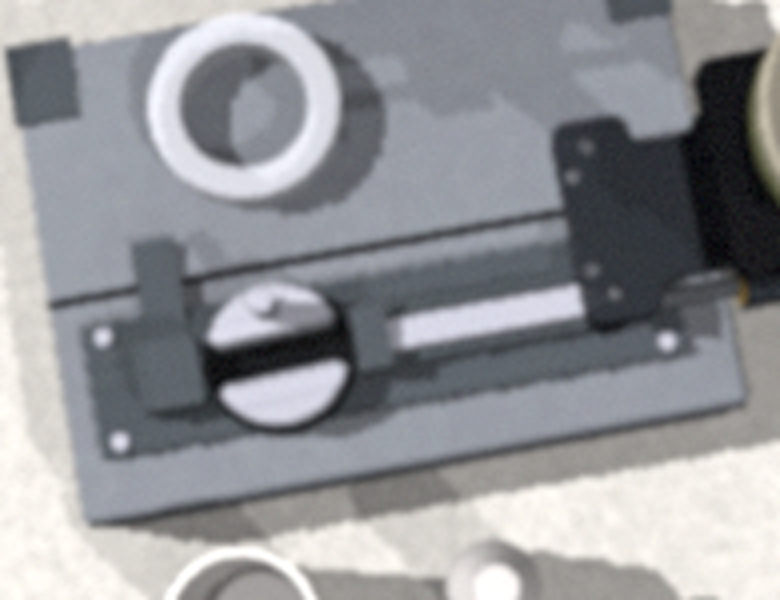

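arm_command --targets '[0,0,0,0,-0.5,0.1,0,0,0,0,0.3,-0.3,0,0,0,0,0,0.7,-0.1,0,0,0,0,0,0.8,0,0,0,0,0,0,0.6,0,0,0,0,0,0,0.3,0,0,0,0,0,0,0,0,0,0]'

```text
time: 9.28
ee_pos: [0.5741, -0.1729, 0.1133]
eef_rot: [0.708, 0.077, -0.698, 0.07]
ft_force: [0.8, -0.9, -0.6]
width: 0.0003
```

```bash
python3 go.py 0 -180 104
```

```text
t 9.28 case [   3.2 -175.3] z 113.3 F [ 0.8 -0.9 -0.6] w 0.0 jawdeg -89.03 Rx [ 0.014  0.011 -1.   ]
units [0.367 0.189 0.135]
```

arm_command --targets '[0.02,0,0,0,0.25,0.12,0,0,0,0,0.2,0.1,0,0,0,0,0,0.15,0,0,0,0,0,0,0,0,0,0]'

```text
time: 9.62
ee_pos: [0.5737, -0.1807, 0.1057]
eef_rot: [0.71, 0.072, -0.698, 0.065]
ft_force: [-0.3, 0.4, -0.3]
width: 0.0006
```

```bash
python3 go.py 0 -180 104;  python3 - <<'E'
from h import *
for n,(x0,y0) in dict(top=(155,120),side=(160,130)).items():
    im=camera(n)[:,:,::-1]; cv2.imwrite(f"pics/{n}5.png",im)
    cv2.imwrite(f"pics/{n}5c.png",cv2.resize(np.clip(im[y0:y0+150,x0:x0+195]*1.3,0,255).astype(np.uint8),None,fx=4,fy=4,interpolation=cv2.INTER_CUBIC))
E
```

```text
t 9.62 case [   1.2 -182.9] z 105.7 F [-0.3  0.4 -0.3] w 0.001 jawdeg -89.86 Rx [ 0.016  0.011 -1.   ]
units [ 0.067 -0.115  0.049]
```

View pics/side5c.png

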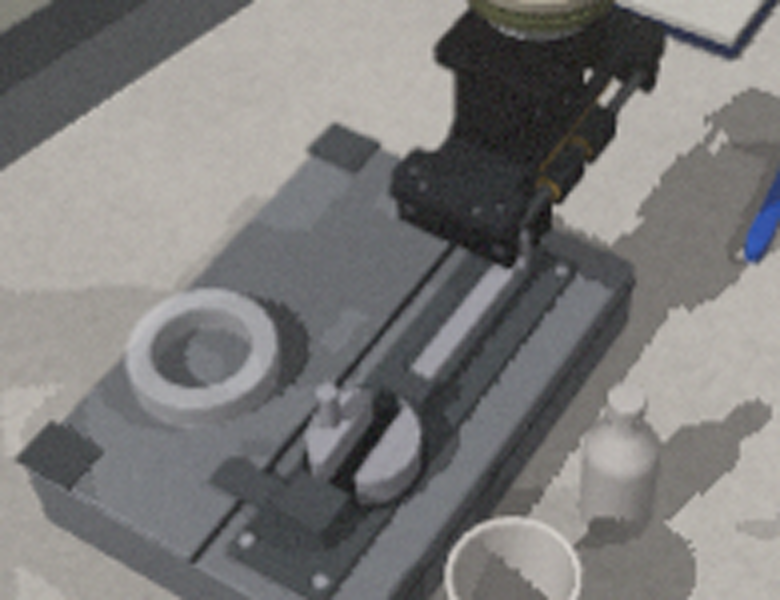

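View pics/top5c.png

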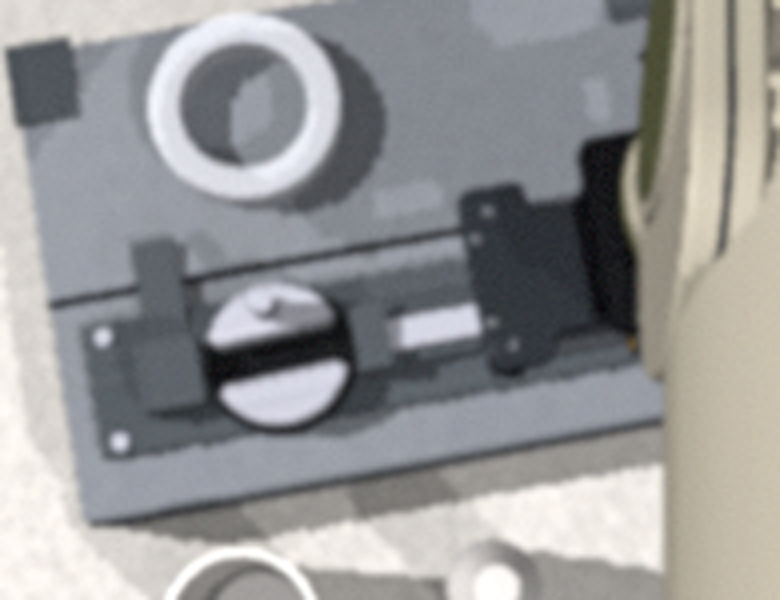

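arm_command --targets '[0,0,0,0.05,-0.2,0.05,0,0,0,0,0,-0.2,0,0,0,0,0,0,-0.25,0,0,0,0,0,0,-0.25,0,0,0,0,0,0,-0.25,0,0,0,0,0,0,-0.25,0,0,0,0,0,0,-0.25,0,0]'

```text
time: 10.3
ee_pos: [0.5644, -0.1383, 0.1062]
eef_rot: [0.71, 0.07, -0.697, 0.066]
ft_force: [0.0, -0.7, 0.2]
width: 0.0004
```

```bash
python3 go.py 0 -77 104
```

```text
t 10.3 case [   0.2 -139.5] z 106.2 F [ 0.  -0.7  0.2] w 0.0 jawdeg -89.96 Rx [ 0.018  0.009 -1.   ]
units [ 0.101 -2.498  0.009]
```

arm_command --targets '[0,0,0,0.05,-0.25,0,0,0,0,0,0,-0.25,0,0,0,0,0,0,-0.25,0,0,0,0,0,0,-0.25,0,0,0,0,0,0,-0.2,0,0]'

```text
time: 10.72
ee_pos: [0.5584, -0.1052, 0.1056]
eef_rot: [0.711, 0.07, -0.697, 0.066]
ft_force: [0.2, -1.8, 0.2]
width: 0.0004
```

```bash
python3 go.py 0 -77 104; python3 - <<'E'
from h import *
for n,(x0,y0) in dict(side=(160,130)).items():
    im=camera(n)[:,:,::-1]; cv2.imwrite(f"pics/{n}6.png",im)
    cv2.imwrite(f"pics/{n}6c.png",cv2.resize(np.clip(im[y0:y0+150,x0:x0+195]*1.3,0,255).astype(np.uint8),None,fx=4,fy=4,interpolation=cv2.INTER_CUBIC))
E
```

```text
t 10.72 case [   0.6 -105.8] z 105.6 F [ 0.2 -1.8  0.2] w 0.0 jawdeg -89.92 Rx [ 0.019  0.008 -1.   ]
units [ 0.069 -1.153  0.024]
```

View pics/side6c.png

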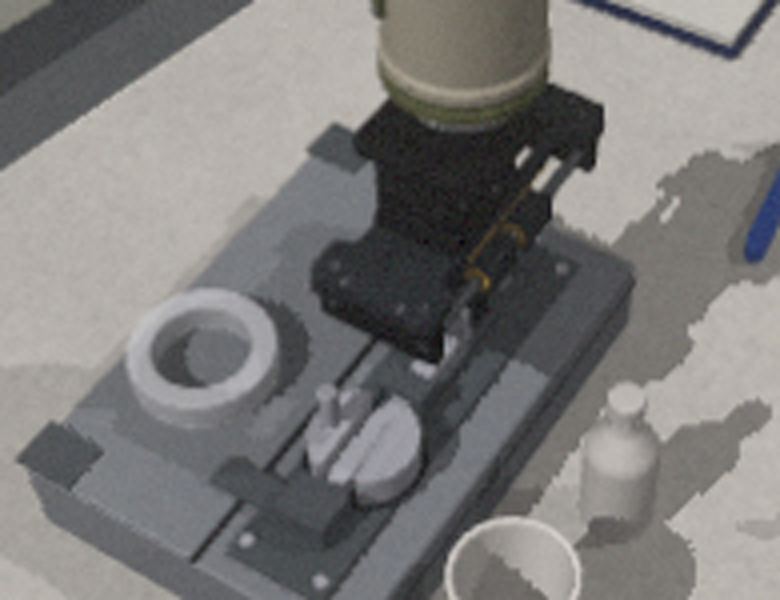

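The picture shows the bar in the slot (its nose near (335,470)). Continue to home.

arm_command --targets '[0,0,0,0.03,-0.25,0,0,0,0,0,0,-0.25,0,0,0,0,0,0,-0.2,0,0,0,0,0,0,-0.15,0,0,0,0,0,0,-0.12,0,0]'

```text
time: 11.18
ee_pos: [0.5536, -0.0791, 0.1053]
eef_rot: [0.711, 0.07, -0.696, 0.066]
ft_force: [1.2, -2.1, 1.6]
width: 0.0005
```

```bash
python3 go.py 0 -77 104
```

```text
t 11.18 case [  0.9 -79.3] z 105.3 F [ 1.2 -2.1  1.6] w 0.001 jawdeg -89.92 Rx [ 0.02   0.007 -1.   ]
units [ 0.053 -0.092  0.036]
```

arm_command --targets '[0,0,0,0,-0.2,0,0,0,0,0,0,-0.2,0,0,0,0,0,0,-0.2,0,0]'

```text
time: 11.43
ee_pos: [0.5532, -0.0764, 0.1074]
eef_rot: [0.713, 0.061, -0.695, 0.069]
ft_force: [2.3, -17.7, 3.1]
width: 0.0004
```

```bash
python3 go.py 0 -77 104
```

```text
t 11.43 case [  1.  -76.6] z 107.4 F [  2.3 -17.7   3.1] w 0.0 jawdeg -90.47 Rx [ 0.027 -0.008 -1.   ]
units [0.137 0.013 0.042]
```

arm_command --targets '[0,0,0,0,-0.25,0,0,0,0,0,0,-0.25,0,0]'

```text
time: 11.6
ee_pos: [0.5526, -0.0762, 0.1083]
eef_rot: [0.715, 0.052, -0.694, 0.07]
ft_force: [8.0, -22.8, -8.5]
width: 0.0008
```

```bash
python3 go.py 0 -77 104
```

```text
t 11.6 case [  0.4 -76.3] z 108.3 F [  8.  -22.8  -8.5] w 0.001 jawdeg -91.08 Rx [ 0.032 -0.022 -0.999]
units [0.172 0.023 0.021]
```

Hard stop (position unchanged, force up). Back straight off, lift, and withdraw.

arm_command --targets '[0,0,0,0,0.4,0,0,0,0,0,0,0.5,0,0,0,0,0,-0.5,0.5,0,0,0,0,0,-1,0.5,0,0,0,0,0,-1,0.8,0,0,0,0,0,-1,1,0,0,0,0,0,-0.5,1,0,0,0,0,0,0,1,0,0,0,0,0,0,1,0,0,0,0,0,0,1,0,0,0,0,0,0,0.8,0,0,0,0,0,0,0,0,0]'

```text
time: 12.6
ee_pos: [0.5861, -0.2927, 0.2162]
eef_rot: [0.713, 0.058, -0.695, 0.069]
ft_force: [-0.6, -0.7, -0.5]
width: 0.0002
```

```bash
python3 go.py 0 -77 104; python3 - <<'E'
from h import *
for n,(x0,y0) in dict(top=(155,120),side=(160,130)).items():
    im=camera(n)[:,:,::-1]; cv2.imwrite(f"pics/{n}7.png",im)
    cv2.imwrite(f"pics/{n}7c.png",cv2.resize(np.clip(im[y0:y0+150,x0:x0+195]*1.3,0,255).astype(np.uint8),None,fx=4,fy=4,interpolation=cv2.INTER_CUBIC))
E
```

```text
t 12.6 case [  -8.  -295.2] z 216.2 F [-0.6 -0.7 -0.5] w 0.0 jawdeg -90.74 Rx [ 0.028 -0.014 -1.   ]
units [ 4.332 -8.813 -0.101]
```

View pics/side7c.png

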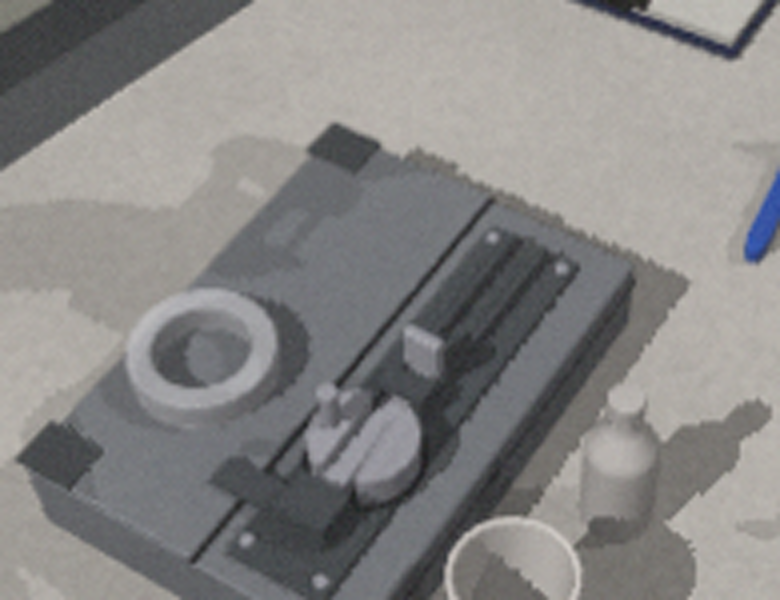

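View pics/top7c.png

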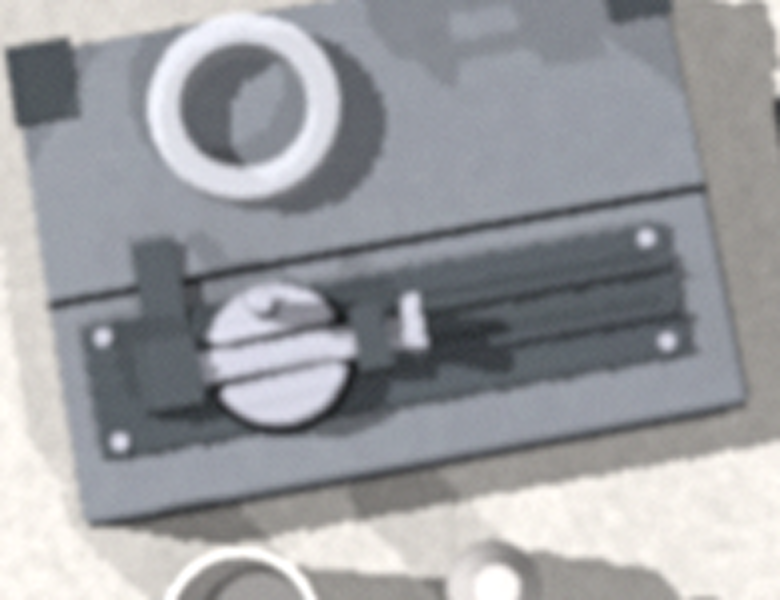

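```bash
python3 - <<'E'
from h import *
q=np.load("q2.npy")
z=lambda u,v:(155+(u+.5)/4-.5,120+(v+.5)/4-.5)
z2=lambda u,v:(160+(u+.5)/4-.5,130+(v+.5)/4-.5)
for f in (("top",z(411,320)),("side",z2(424,333))): print("thumb",K(back(*f,.108),q))
s=read_state();print(s["time"],abs(s["joint_vel"]).max())
E
```

```text
thumb [  2.66483676 -62.08364496]
thumb [  1.310298   -65.96743848]
12.7 0.031206591413020564
```

```bash
python3 -c "
from bench import *
print(close_job())"
```

```text
the job is handed in; nothing more can be done
None
```

The case is locked and the job is handed in at about 12.7 s of the 42 s allowed; `close_job()` gave no verdict.

- **Disc:** With the closed fingertips I nudged the lug counter-clockwise until the slot lined up with the bar, at about 3.14 rad. My first push stopped roughly 15° short because I had overestimated how thick the fingertips are. I measured the gap in the pictures and finished with a second nudge.
- **Bar:** I pushed the bar by its thumb plate through the slot to a hard stop. The force rose from about 2 N to 23 N with no further travel.
- **Last checks:**
  - The two cameras put the thumb plate at y = -62 mm and -66 mm. Their mean is the -64 mm expected when fully home; they disagree by about 4 mm, so the hard stop is the firmer evidence.
  - The pictures show the bar passing through the slot into the keeper.
  - The tape shows no movement in the last pictures, and neither do the parts of the cup and bottle in view.
  - The hand is clear, with the TCP about 0.22 m above the desk and forces near zero.

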